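# Draw the sample cabinet's sash down with the hook pole

## Robot

A 6-joint arm with a two-finger parallel gripper is mounted at the origin on a cart in front of the work surface, level with it; the furniture and walls round the work are solid. World frame = base frame: x ahead of the robot, y to its left, z up, the work surface at z = 0. Lengths are in m, angles in rad, forces in N, time in s.
With the tool pointing down it reaches from about 0.35 to 0.85 m from the base axis. Payload 8.1 kg.
Tool frame: the origin (TCP) lies midway between the tips of the shut fingers; the grasp point (between the pads) lies 19 mm behind it; z points along the fingers, y is the line along which they close (so a half turn about z gives the same grasp; the last joint's range is limited). The gripper opens to 93 mm and grips with 3 to 60 N. Pads are 15 mm wide; open, the fingers measure 128 mm over their backs; the gripper's body (75 mm by 188 mm) begins 65 mm behind the grasp point.
Start: joints at [-1.415, 0.13, 1.488, -0, 1.523, -0.085], TCP at [0.143, -0.583, 0.219] pointing down, gripper open.
Joint ranges: [-2.96, 2.96], [-0.89, 2.26], [0.02, 2.5], [-1.34, 4.48], [0, 2.73], [-2.66, 2.66]. Speed limits (rad/s): [2.39, 2.39, 2.79, 3.14, 3.14, 3.14].

## Interface

Orientations are given as a rotation vector (axis times angle).
In Python, from rig import ctrl, vision gives the robot as it stands.
- The arm moves only by the tool jog_arm, never from a script. Its argument "commands" is one flat list of numbers, 5 for each row, row after row: the shift along the tool's x, y, z in mm, then the turn about the tool's z in rad, then the finger opening in mm, from 0 to 93. In form: [tx, ty, tz, turn, claw, tx, ty, tz, turn, claw, ...]. A call has 1 to 10 rows; each row shifts and turns the commanded pose from where the row before left it, along the tool's axes as they then stand; what a row does not reach is not made up. A row lasts 1/10 s, in which the tool goes at most 50 mm and 8.59 degrees, less where a joint would pass 70% of its speed; a pose out of reach is approached as far as the arm can. A call is refused whole if a number of a shift passes 50 or a number of a turn 0.15, either way. A call with a gripper value outside its range is refused whole. The fingers move at their own pace and stop on an object; the grip force is fixed at half the most. Time passes only in rows, so rows that do not move let the fingers close. It gives the time, the measured TCP pose, the force, the opening and the grip force at its end, in the units of the state.
- ctrl.get_state(): the state, without advancing time (a new reading comes with each control period).
- vision.read_camera(name): name is "side" or "top"; returns the picture (480x640x3 uint8, red, green, blue); there is no depth.
- vision.calibration(name): a dict with "vfov" (degrees; the focal length in pixels is half the picture's height over the tangent of half this angle, whatever the lens; pixels are square), "cx", "cy" (the principal point, pixels), "rvec" (rotation vector, rad) and "tvec" (3), from world to camera coordinates, as OpenCV has them. Camera axes: x right, y down, z forward; pixel columns grow to the right and rows downward; lengths in m; the calibration is good to about 2 mm. A picture is of the moment at which its call begins. calibration takes no time and is no camera call.
- ctrl.job_done(): hands the job in; it is judged then, once.
The state is a dict: "time_s": time; "q": joint angles; "qd": joint speeds; "joint_torque": joint torques, N m; "position": TCP position; "eef_rot": TCP orientation; "wrist_force": force on the tool from outside, world axes, zero at the start; "torque": the same for the moment, N m; "width": finger opening in m; "gripper_force": force on a finger pad.
Only numpy, scipy, OpenCV 4.12 (cv2) and the standard library are available. Lean on these libraries where they do the work, as an engineer would, in place of code of your own. Each camera call takes 0.05 s, during which the arm holds its last target. There are 200 camera calls.

## Task

The sample cabinet has been wiped clean, so shut it without touching it or its sash with the gripper: take the hook pole from its rest, hook it into the brass ring at the top of the sloping sash, and draw the sash gently down the slope until its roller catch snaps in and holds it at the rubber sill. Do not force the sash or let it fly back up, and disturb nothing else. Then unhook and lay the pole back in its rest as you found it.

Things in the scene. Friction and masses are not known exactly. Their poses are not given: they have to be found in the camera images.
- cabinet: Small white and clear sample cabinet, fixed, 125 wide (y) x 190 deep (x) x 291 mm high; origin at the centre of its underside, +x to its back. Front lip at x = -95, z = 120 mm; from there the front slopes up to the back at 42 degrees. Only the pole may touch it. Over 20 N between hook and ring is forcing it (a 16 N pull already wedges to that). Roller catch: on the sill, right of the middle.
- sash (a joint): Travel (m) of the clear sash down the slope: 0 = parked at the top (start), growing as it is drawn down. A damped balance spring pulls it back up, 2 N at the top, 3 N at the bottom, friction 0.5 N: it stays down only when caught. The seal stops it anywhere from 0.088 to 0.119: the catch and sill unit is adjustable and not measured, so feel for it. Caught, it rests 0 to 2 mm short of the seal.
- ring (a point): Centre of the brass pull ring at the sash's top (moves with it); opening 18.6 mm, wire 5 mm. Frame: x up the slope, y to the cabinet's left, z square off the slope; the ring lies in x-y, 40 mm off the slope, on a stem at its +x side (sash 10 mm thick below). Catch: 13 mm before the seal the pull rises by 5 to 11 N, then falls off as the sash snaps in; the seal takes it past 20 N within 1.5 mm.
- pole: Loose hook pole, 0.1 to 0.18 kg: blue handle 16 mm wide (y: grip these flats), 24 mm high (z), x = -70 to +60 mm, origin at its grip point; then a steel shaft, 8 mm thick, along +x, ending at x = 190 in a hook of 7 mm wire bent to -z. At rest it slants up at 42 degrees like the sash, hook high and pointing down; gripped at the origin from straight above it can keep that slant.
- hook_tip (a point): Middle of the hook's rounded end, at (184, 0, -28) mm in the pole's frame; the bend is at x = 190, and the shaft's axis is 28 mm above the tip.
- rest: Fixed grey pole rest, base 165 x 66 x 10 mm, origin at the centre of its underside, z up, x towards the resting pole's hook end. A black cradle, open at the top, with an end wall, takes the lowest 23 mm of the handle (5 mm of play across); an open steel fork, 16 mm wide at the mouth, takes the shaft 100 mm up from the grip point. Highest point of the fork about 165 mm.
- seat (a point): Where the pole's origin lies when it is home in its rest: (-20, 0, 85) mm in the rest's frame.
- vial: Bystander: small pink-capped vial, 23 x 23 x 72 mm, standing; origin under its centre.
- dropper: Bystander: brown dropper bottle, 33 x 34 x 102 mm, standing; origin under its centre.
- timer_box: Bystander: white timer lying flat, 58 x 64 x 16 mm; origin under its centre.
- swabs: Bystander: clear pot of cotton swabs, 77 x 77 x 80 mm; origin under its centre.

How it is judged:
On the way, in this order (a step that is already met when the one before it is completed fails the run):
1. the pole's hook is in the ring (z of hook_tip in the frame of ring between -0.034 and -0.006 m and x of hook_tip in the frame of ring between -0.014 and 0.011 m and y of hook_tip in the frame of ring between -0.011 and 0.011 m), for 0.1 s.
2. the sash is drawn down with the hook still in the ring (value of joint sash above 0.083 m and z of hook_tip in the frame of ring below -0.004 m and distance between hook_tip and ring below 0.04 m), for 0.1 s.
At the end, for the whole second after the job is handed in: The sash is down and stays there by itself (travel over 83 mm, still), held by its catch; the pole lies still in its rest, its grip point within 12 mm of the seat, its slant within about 5 degrees of the rest's and its y axis within 0.15 rad of the rest's (value of joint sash above 0.083 m and velocity of joint sash between -0.01 and 0.01 m/s and distance between pole and seat below 0.012 m and angle between the x axis of pole and the z axis of rest, either way round between 0.74 and 0.93 rad and angle between the y axis of pole and the y axis of rest, either way round below 0.15 rad and linear speed of pole below 0.02 m/s); the robot touches nothing.
It fails at once if the pole presses or pulls on the cabinet or its sash with more than 20 N (contact force between pole and cabinet above 20 N).
It fails at once if the gripper or the arm touches the cabinet or its sash (contact force between any of the fingers, the arm and cabinet above 0.5 N).
It fails at once if the sash flies back up (velocity of joint sash below -0.12 m/s).
It fails at once if a bystander is moved more than 20 mm (distance of any of vial, dropper, timer_box, swabs from where it was at the start of the episode above 0.02 m).
It also fails if it takes over 72 s, if anything falls off the work surface, if the arm or the gripper's body presses on something with over 40 N, if the wrist force passes 120 N, or if a joint passes its speed limit or range.

## Working session

There is one attempt and no reset: what is moved stays moved. The work goes in short steps, Python scripts to look and compute and a tool call to move; the robot and the scene stay as the last step left them, time stands still between calls to the robot, and variables do not carry over. Pictures are saved under pics/ and viewed, at most 10 in all, crops included, and the job is handed in when it is done.

Besides the shell and the picture viewer there is one more tool, called after ">>>" as name(argument=value, ...) on one line, values as JSON. jog_arm: Moves the arm, as the interface text tells. Its arguments: {"type":"object","properties":{"commands":{"type":"array","items":{"type":"number"}}},"required":["commands"]}

```bash
mkdir -p pics; cat > h.py <<'E'
import numpy as np, cv2
from rig import ctrl, vision
def cam(n):
    c=vision.calibration(n); f=240/np.tan(np.radians(c["vfov"])/2)
    K=np.array([[f,0,c["cx"]],[0,f,c["cy"]],[0,0,1.]]); return K,np.array(c["rvec"],float),np.array(c["tvec"],float)
def proj(n,P):
    K,r,t=cam(n); return cv2.projectPoints(np.array(P,float).reshape(-1,1,3),r,t,K,None)[0].reshape(-1,2)
def ray(n,uv):
    K,r,t=cam(n); R=cv2.Rodrigues(r)[0]; d=R.T@np.linalg.inv(K)@np.array([uv[0],uv[1],1.]); return -R.T@t,d
def onz(n,uv,z):
    o,d=ray(n,uv); return o+d*(z-o[2])/d[2]
def tri(a,b):
    o1,d1=ray("side",a); o2,d2=ray("top",b)
    s=np.linalg.lstsq(np.c_[d1,-d2],o2-o1,rcond=None)[0]; p,q=o1+s[0]*d1,o2+s[1]*d2
    return (p+q)/2,np.linalg.norm(p-q)
def snap(n,name,crop=None,k=1):
    im=vision.read_camera(n)[:,:,::-1]
    if crop: a,b,c,d=crop; im=im[b:d,a:c]
    im=cv2.resize(np.ascontiguousarray(im),None,fx=k,fy=k,interpolation=cv2.INTER_CUBIC); cv2.imwrite(f"pics/{name}.png",im)
E
python3 - <<'E'
from h import *
np.set_printoptions(precision=4,suppress=True)
for n in("side","top"):
    print(vision.calibration(n)); print(ray(n,(320,240))); snap(n,n+"0",k=1.25)
print(ctrl.get_state())
E
```

```text
{'vfov': 51.87003966765804, 'cx': 318.0201825143309, 'cy': 235.6099110431955, 'rvec': array([ 2.2881, -0.2548,  0.123 ]), 'tvec': array([-0.5736,  0.1179,  1.4291])}
(array([ 0.3325, -1.0895,  1.0429]), array([ 0.1731,  0.7199, -0.6723]))
{'vfov': 46.73008705751785, 'cx': 330.688669668485, 'cy': 244.12073807758145, 'rvec': array([ 2.1528, -2.1002,  0.2198]), 'tvec': array([-0.1836,  0.5627,  1.4668])}
(array([ 0.276 , -0.1523,  1.5499]), array([ 0.198 ,  0.008 , -0.9804]))
{'time_s': 0.1, 'q': array([-1.4154,  0.1311,  1.4891, -0.    ,  1.523 , -0.0854]), 'qd': array([ 0.0009, -0.0011, -0.0033,  0.0007, -0.0001, -0.001 ]), 'joint_torque': array([  0.0005, -56.1342, -49.3095,   0.0771,   0.0292,  -0.    ]), 'position': array([ 0.143 , -0.5822,  0.2177]), 'eef_rot': array([-3.1172, -0.3771,  0.0001]), 'wrist_force': array([ 0.056 , -0.1866, -0.4979]), 'torque': array([ 0.0127, -0.0046,  0.0189]), 'gripper_force': 0.0, 'width': 0.09315379236886412}
```

View pics/side0.png

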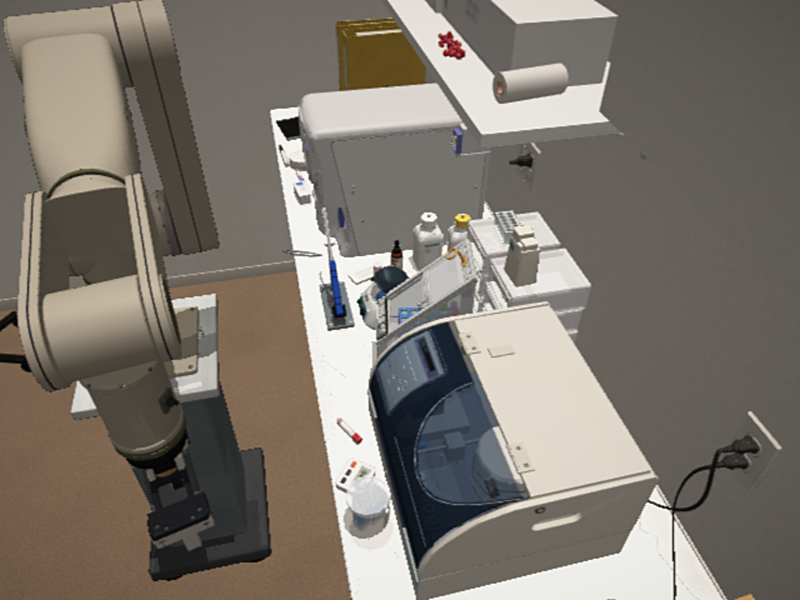

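View pics/top0.png

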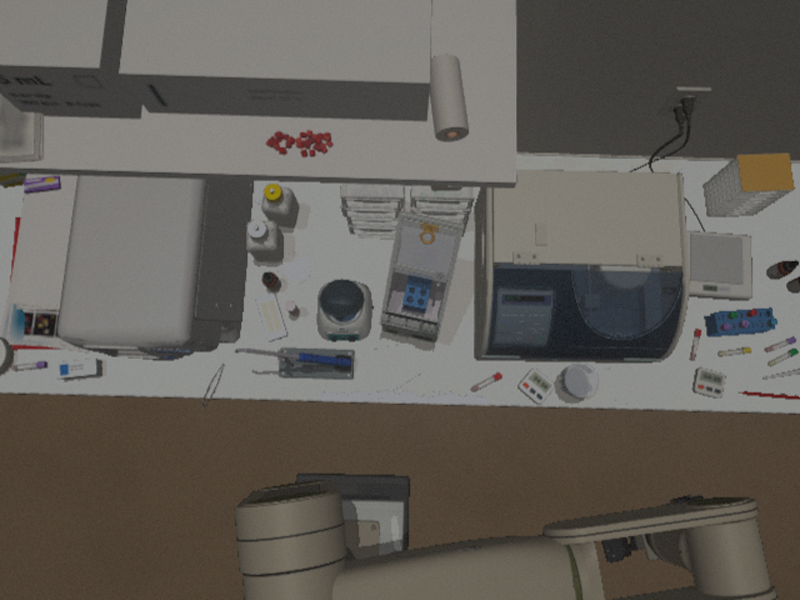

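Side: pole at about (335,275)/1.25 in its rest, cabinet at about (430,290)/1.25, brass ring near (456,257)/1.25. Top: pole from (352,360) to the hook at (237,352), ring at (428,233), all in the 1.25x picture. Next come closer crops.

```bash
python3 - <<'E'
from h import *
snap("side","side1",(225,160,400,285),4.5); snap("top","top1",(170,150,390,315),3.6)
E
```

```text
(no output)
```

View pics/side1.png

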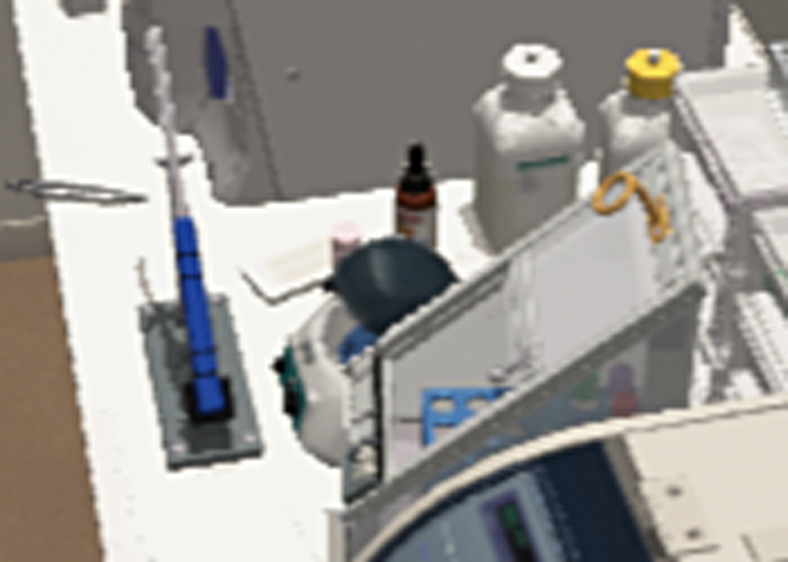

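View pics/top1.png

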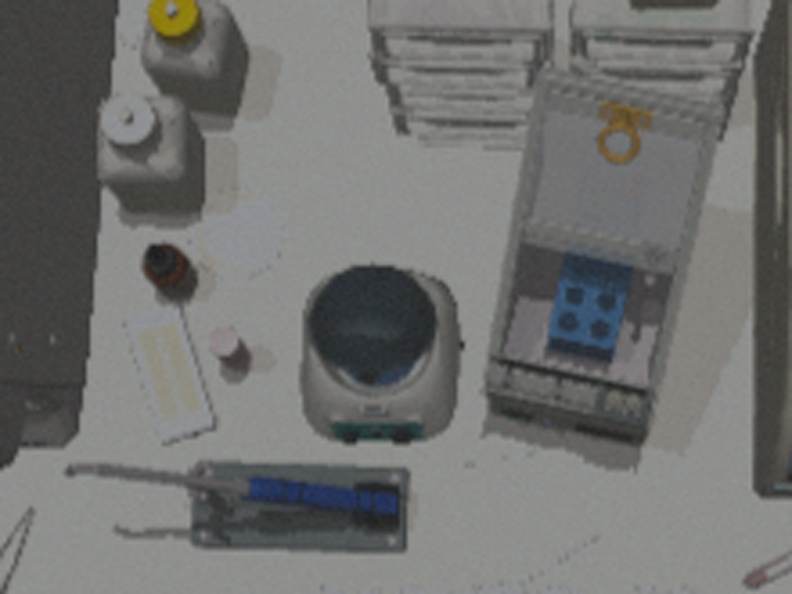

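Crop features: in side1, the ring centre is at (614,193), the hook bend at (154,35) and the rest corners at (138,308), (228,297), (262,450), (170,468). In top1, the ring is at (619,142), the hook at (70,471) and the rest corners at (197,460), (411,467), (406,551), (192,545). The cabinet's slope corners show in both. I'll fit the poses from these.

```bash
cat > fit.py <<'E'
from h import *
from scipy.optimize import least_squares
np.set_printoptions(precision=4,suppress=True)
S=lambda a:np.array(a,float)/4.5+[225,160]
T=lambda a:np.array(a,float)/3.6+[170,150]
ring,e=tri(S((614,193)),T((619,142))); print("ring",ring,e)
hook,e=tri(S((154,35)),T((70,471))); print("hook",hook,e)
def W(p,P): 
    c,s=np.cos(p[2]),np.sin(p[2]); P=np.array(P,float); return np.c_[p[0]+c*P[:,0]-s*P[:,1],p[1]+s*P[:,0]+c*P[:,1],P[:,2]]
# rest: x towards +y world
C=np.array([[.0825,.033,.01],[-.0825,.033,.01],[-.0825,-.033,.01],[.0825,-.033,.01]])
s=S([(138,308),(228,297),(262,450),(170,468)]);t=T([(197,460),(411,467),(406,551),(192,545)])
# top: x->left(+y), rest y -> world -x (down)
tR=C[[3,2,1,0]]; # upper-left: hook end, far(+x world) = rest -y
sR=C[[0,3,2,1]]
fr=lambda p:np.r_[(proj("top",W(p,tR))-t).ravel(),(proj("side",W(p,sR))-s).ravel()]
r=least_squares(fr,[.4,.1,1.57],loss="soft_l1"); print("rest",r.x,fr(r.x).reshape(-1,2))
D=np.array([[.095,.0625,.291],[.095,-.0625,.291],[-.095,.0625,.12],[-.095,-.0625,.12]])
ct=T([(547,68),(724,108),(488,398),(650,432)]);cs=S([(668,140),(708,275),(350,365),(342,510)])
a=np.radians(42);u=np.array([np.cos(a),0,np.sin(a)]);n=np.array([-np.sin(a),0,np.cos(a)])
R3=lambda L:(np.array([-.095,0,.12])+L*u+.04*n)[None]
def fc(p):
    A=W(p,np.r_[D,R3(p[3])]); return np.r_[(proj("top",A)-np.r_[ct,[T((619,142))]]).ravel(),(proj("side",A)-np.r_[cs,[S((614,193))]]).ravel()]
c=least_squares(fc,[.55,-.1,-.1,.2],loss="soft_l1"); print("cab",c.x,fc(c.x).reshape(-1,2)); print("ringfit",W(c.x,R3(c.x[3])))
print("seat",W(r.x,[[-.02,0,.085]]))
ph=np.array([.19,0,-.014]);ca=np.array([-.02+ph[0]*np.cos(a)-ph[2]*np.sin(a),0,.085+ph[0]*np.sin(a)+ph[2]*np.cos(a)])
print("hook pred",W(r.x,[ca]))
E
python3 fit.py
```

```text
ring [ 0.6501 -0.1901  0.3045] 0.0021493917196201686
hook [0.4415 0.1746 0.1967] 0.004287507824434444
rest [0.4404 0.0386 1.5623] [[ 0.625  -0.4278]
 [ 0.4743 -0.3841]
 [ 0.7285  0.0024]
 [ 0.3898 -0.3105]
 [-0.965  -1.2936]
 [-0.5394 -1.6184]
 [ 0.2746 -0.4873]
 [-1.3248 -1.2296]]
cab [ 0.5971 -0.1797 -0.1941  0.2349] [[-2.2043 -0.0792]
 [ 0.2106 -0.0339]
 [-1.5754 -2.5934]
 [ 0.269  -1.7003]
 [ 0.0232 -0.2489]
 [ 0.9489  0.7621]
 [-1.7961  2.5659]
 [-1.9549  1.4686]
 [ 0.0466  2.0498]
 [-0.8661 -0.6196]]
ringfit [[ 0.6489 -0.1899  0.3069]]
seat [[0.4402 0.0186 0.085 ]]
hook pred [[0.4415 0.1691 0.2017]]
```

```bash
cat >> h.py <<'E'
def go(pos=None,yaw=None,st=None):
    "shift along the tool axes (mm) and turn to a TCP target"
    st=st or ctrl.get_state(); R=cv2.Rodrigues(np.array(st["eef_rot"]))[0]; y=np.arctan2(R[1,0],R[0,0])
    d=1000*R.T@(np.array(pos)-st["position"]) if pos is not None else None
    print("t %.1f"%st["time_s"],"pos",np.round(st["position"],4),"yaw %.3f"%y,"tilt",np.round(R[:,2],3),"shift mm",None if d is None else np.round(d,1),"turn",None if yaw is None else round(y-yaw,3),"F",np.round(st["wrist_force"],2),"w %.4f"%st["width"])
E
python3 - <<'E'
from h import *
np.set_printoptions(precision=3,suppress=True)
S=lambda a:np.array(a,float)/4.5+[225,160]
T=lambda a:np.array(a,float)/3.6+[170,150]
print("centrifuge lid",tri(S((395,255)),T((372,300))))
print("centrifuge front", onz("top",T((380,438)),.05))
print("instr front",onz("top",(464,288),.1),onz("top",(464,288),.2), onz("side",(375/1.25,380/1.25),.25))
print("instr topcorner",tri((460/1.25,318/1.25),(490/1.25,172/1.25)), tri((655/1.25,475/1.25),(682/1.25,175/1.25)))
print("shelf corner",tri((485/1.25,140/1.25),(515/1.25,185/1.25)))
go((.36,-.35,.30),1.562);go((.36,-.0,.30));go((.44,.0186,.2))
E
```

```text
centrifuge lid (array([ 0.571, -0.019,  0.139]), np.float64(0.00774767764350068))
centrifuge front [ 0.488 -0.022  0.05 ]
instr front [ 0.45  -0.522  0.1  ] [ 0.438 -0.497  0.2  ] [ 0.451 -0.425  0.25 ]
instr topcorner (array([ 0.708, -0.308,  0.276]), np.float64(0.1561203735455976)) (array([ 0.807, -0.694,  0.257]), np.float64(0.004823370268920011))
shelf corner (array([ 0.644, -0.306,  0.605]), np.float64(0.007446660471449111))
t 0.2 pos [ 0.143 -0.582  0.218] yaw 0.241 tilt [-0.     0.001 -1.   ] shift mm [ 266.1 -174.   -81.8] turn -1.321 F [-0.13  0.8   0.67] w 0.0930
t 0.2 pos [ 0.143 -0.582  0.218] yaw 0.241 tilt [-0.     0.001 -1.   ] shift mm [ 349.6 -513.9  -81.4] turn None F [-0.13  0.8   0.67] w 0.0930
t 0.2 pos [ 0.143 -0.582  0.218] yaw 0.241 tilt [-0.     0.001 -1.   ] shift mm [ 431.7 -512.7   18.6] turn None F [-0.13  0.8   0.67] w 0.0930
```

>>> jog_arm(commands=[33, -22, -10, 0, 70, 33, -22, -10, 0, 60, 33, -22, -10, 0, 50, 33, -22, -10, 0, 42, 33, -22, -10, 0, 42, 33, -22, -10, 0, 42, 33, -22, -10, 0, 42, 35, -20, -11, 0, 42])

```text
time_s: 1.0
position: [0.3606, -0.3488, 0.2999]
eef_rot: [-3.119, -0.377, 0.0]
wrist_force: [0.7, -1.3, 0.6]
width: 0.0423
gripper_force: 0.0
```

```bash
python3 -c "
from h import *
go((.36,0,.3),1.562)"
```

```text
t 1.0 pos [ 0.3606 -0.3488  0.2999] yaw 0.241 tilt [-0.  0. -1.] shift mm [ 8.250e+01 -3.389e+02 -1.000e-01] turn -1.321 F [ 0.74 -1.31  0.59] w 0.0423
```

>>> jog_arm(commands=[10, -42, 0, 0, 42, 10, -42, 0, 0, 42, 10, -42, 0, 0, 42, 10, -42, 0, 0, 42, 10, -42, 0, 0, 42, 10, -42, 0, 0, 42, 10, -42, 0, 0, 42, 12, -45, 0, 0, 42])

```text
time_s: 1.8
position: [0.3582, -0.0001, 0.2997]
eef_rot: [3.119, 0.376, 0.001]
wrist_force: [2.0, -0.1, -0.5]
width: 0.0419
gripper_force: 0.0
```

>>> jog_arm(commands=[0, 0, 0, -0.147, 42, 0, 0, 0, -0.147, 42, 0, 0, 0, -0.147, 42, 0, 0, 0, -0.147, 42, 0, 0, 0, -0.147, 42, 0, 0, 0, -0.147, 42, 0, 0, 0, -0.147, 42, 0, 0, 0, -0.147, 42, 0, 0, 0, -0.145, 42])

```text
time_s: 2.7
position: [0.3586, -0.0015, 0.2996]
eef_rot: [-2.225, -2.218, 0.0]
wrist_force: [-0.4, 0.0, 0.6]
width: 0.042
gripper_force: 0.0
```

```bash
python3 -c "
from h import *
go((.4402,.0186,.17),1.562)"
```

```text
t 2.7 pos [ 0.3586 -0.0015  0.2996] yaw 1.568 tilt [-0.  0. -1.] shift mm [ 20.3  81.5 129.6] turn 0.006 F [-0.35  0.02  0.57] w 0.0420
```

>>> jog_arm(commands=[7, 27, 20, 0, 42, 7, 27, 20, 0, 42, 6, 28, 20, 0.006, 42, 0, 0, 30, 0, 42, 0, 0, 35, 0, 42, 0, 0, 35, 0, 42, 0, 0, 35, 0, 42, 0, 0, 20, 0, 42, 0, 0, 10, 0, 42, 0, 0, 0, 0, 42])

```text
time_s: 3.7
position: [0.4398, 0.0178, 0.0734]
eef_rot: [-2.237, -2.203, 0.003]
wrist_force: [0.8, 0.8, 0.4]
width: 0.0423
gripper_force: 0.0
```

```bash
python3 -c "
from h import *
go((.4402,.0186,.074),1.562); snap('side','side2',(225,160,400,285),4)"
```

```text
t 3.7 pos [0.4398 0.0178 0.0734] yaw 1.556 tilt [-0.003  0.    -1.   ] shift mm [ 0.8  0.4 -0.6] turn -0.006 F [0.77 0.77 0.37] w 0.0423
```

View pics/side2.png

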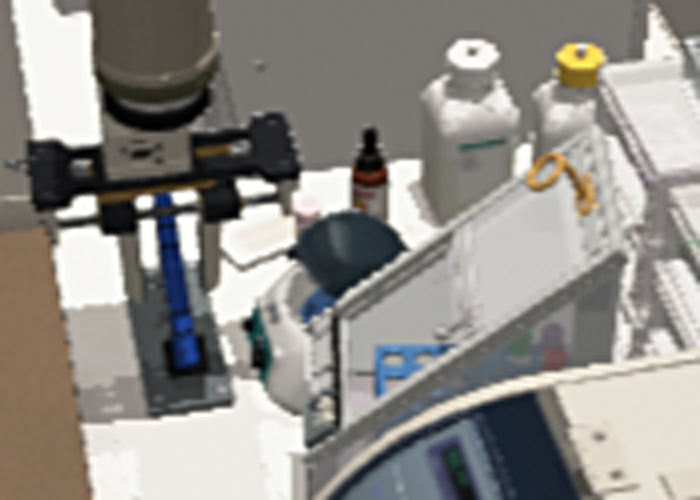

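The fingers (130,250) and (213,250) straddle the handle at about (170,250), roughly centred and clear of the centrifuge. I'll close and watch the force.

>>> jog_arm(commands=[0, 0, 0, 0, 24, 0, 0, 0, 0, 18, 0, 0, 0, 0, 10, 0, 0, 0, 0, 0, 0, 0, 0, 0, 0, 0, 0, 0, 0, 0])

```text
time_s: 4.35
position: [0.4416, 0.0177, 0.0754]
eef_rot: [2.237, 2.204, 0.002]
wrist_force: [-0.1, 0.3, 6.0]
width: 0.0159
gripper_force: 30.0
```

```bash
python3 -c "
from h import *
go((.4402,.0186,.074),1.562)"
```

```text
t 4.3 pos [0.4416 0.0177 0.0754] yaw 1.556 tilt [ 0.002 -0.    -1.   ] shift mm [ 0.9 -1.4  1.4] turn -0.006 F [-0.07  0.34  6.  ] w 0.0159
```

>>> jog_arm(commands=[0, 0, -3, 0, 0, 0, 0, -5, 0, 0, 0, 0, -10, 0, 0, 0, 0, -20, 0, 0, 0, 0, -35, 0, 0, 0, 0, -40, 0, 0, 0, 0, -40, 0, 0, 0, 0, -40, 0, 0, 0, 0, -30, 0, 0, 0, 0, -10, 0, 0])

```text
time_s: 5.35
position: [0.442, 0.0177, 0.312]
eef_rot: [2.235, 2.202, 0.006]
wrist_force: [0.1, 0.0, -1.9]
width: 0.0157
gripper_force: 30.0
```

```bash
python3 -c "
from h import *
go((.4402,.0186,.074),-.194)
snap('side','side3',(215,100,395,230),4)
K=1;"
```

```text
t 5.3 pos [0.442  0.0177 0.312 ] yaw 1.556 tilt [ 0.006 -0.    -1.   ] shift mm [  1.   -3.2 238. ] turn 1.75 F [ 0.05  0.   -1.88] w 0.0157
```

View pics/side3.png

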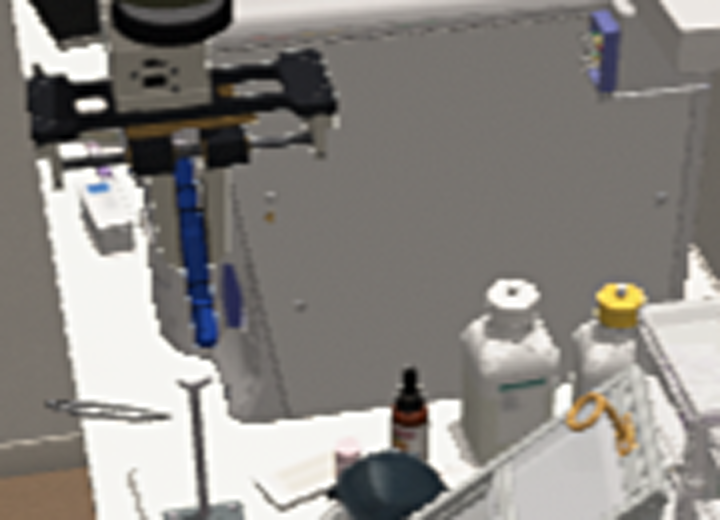

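The pole is gripped and clear of the rest. In this crop its handle end is at (205,335), below it is the empty fork at (195,385). Next, turn to the cabinet's heading.

>>> jog_arm(commands=[0, 0, 0, 0.146, 0, 0, 0, 0, 0.146, 0, 0, 0, 0, 0.146, 0, 0, 0, 0, 0.146, 0, 0, 0, 0, 0.146, 0, 0, 0, 0, 0.146, 0, 0, 0, 0, 0.146, 0, 0, 0, 0, 0.146, 0, 0, 0, 0, 0.146, 0, 0, 0, 0, 0.146, 0])

```text
time_s: 6.4
position: [0.4399, 0.0178, 0.3052]
eef_rot: [-3.138, -0.141, 0.006]
wrist_force: [-0.8, 0.8, -1.6]
width: 0.0159
gripper_force: 30.0
```

>>> jog_arm(commands=[0, 0, 0, 0.146, 0, 0, 0, 0, 0.144, 0, 0, 0, 0, 0, 0])

```text
time_s: 6.7
position: [0.44, 0.0178, 0.3055]
eef_rot: [3.126, -0.308, -0.005]
wrist_force: [-0.5, -0.7, -2.1]
width: 0.0157
gripper_force: 30.0
```

```bash
cat >> h.py <<'E'
A=np.radians(42)
def axes(psi):
    c,s=np.cos(psi),np.sin(psi)
    return np.array([c*np.cos(A),s*np.cos(A),np.sin(A)]),np.array([-s,c,0]),np.array([-c*np.sin(A),-s*np.sin(A),np.cos(A)])
RING=np.array([.6495,-.190,.3055]); PSI=-.194
def tcp_for(tip,psi=PSI,off=(-.001,0,-.0105)):
    u,v,n=axes(psi); g=tip-.184*u+.028*n
    return g+off[0]*np.array([np.cos(psi),np.sin(psi),0])+np.array([0,0,off[2]])
E
python3 -c "
from h import *
u,v,n=axes(PSI)
go(tcp_for(RING+.04*n),PSI);go(tcp_for(RING-.02*n),PSI)"
```

```text
t 6.7 pos [0.44   0.0178 0.3055] yaw -0.197 tilt [-0.003  0.    -1.   ] shift mm [ 63.1 163.3  82.9] turn -0.003 F [-0.45 -0.66 -2.09] w 0.0157
t 6.7 pos [0.44   0.0178 0.3055] yaw -0.197 tilt [-0.003  0.    -1.   ] shift mm [103.4 163.2 127.4] turn -0.003 F [-0.45 -0.66 -2.09] w 0.0157
```

>>> jog_arm(commands=[10, 30, 10, 0, 0, 10, 30, 10, 0, 0, 10, 30, 10, 0, 0, 10, 30, 10, 0, 0, 10, 30, 10, 0, 0, 5, 13, 10, 0, 0, 0, 0, 10, 0, 0, 0, 0, 5, 0, 0, 0, 0, 0, 0, 0])

```text
time_s: 7.6
position: [0.4628, -0.1514, 0.2314]
eef_rot: [-3.126, 0.301, 0.003]
wrist_force: [-0.3, -0.2, -1.6]
width: 0.0161
gripper_force: 30.0
```

```bash
python3 - <<'E'
from h import *
u,v,n=axes(PSI)
go(tcp_for(RING+.04*n),PSI)
a=vision.read_camera("side")[175:255,320:420,::-1];b=vision.read_camera("top")[150:230,300:400,::-1]
f=lambda i:cv2.resize(i,(500,400),interpolation=cv2.INTER_CUBIC)
cv2.imwrite("pics/pre.png",np.vstack([f(a)[:300],cv2.convertScaleAbs(f(b)[:300],alpha=1.4)]))
E
```

```text
t 7.6 pos [ 0.4628 -0.1514  0.2314] yaw -0.192 tilt [-0.002  0.001 -1.   ] shift mm [7.4 1.9 8.9] turn 0.002 F [-0.33 -0.16 -1.59] w 0.0161
```

View pics/pre.png

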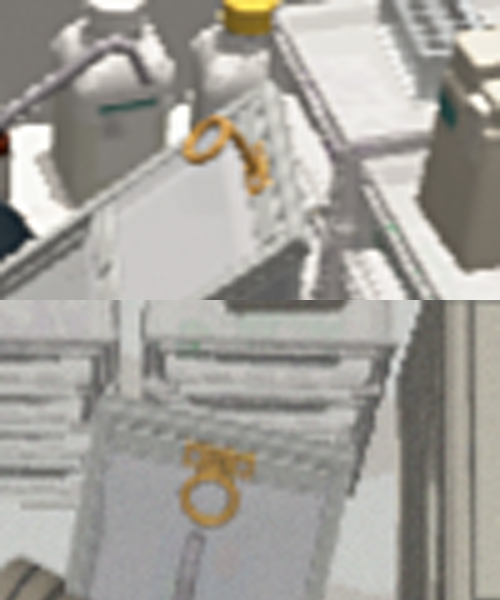

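```bash
python3 - <<'E'
from h import *
np.set_printoptions(precision=4,suppress=True)
r,e=tri((361.6,203.),(342,189.4)); print("ring",r,e)
u,v,n=axes(-.192); st=ctrl.get_state()
tip=st["position"]-tcp_for(np.zeros(3),-.192)
bend=tip+.006*u+.028*n
print("tip",tip,"bend",bend)
print("side: tip pred",proj("side",tip),"seen (349.6,191.5); bend",proj("side",bend+.0035*n),"seen",(320+118/5,175+42/5))
print("top: bend pred",proj("top",bend+.0035*u),"tip",proj("top",tip),"seen end",(339.4,197))
print("ring RING",proj("side",RING),proj("top",RING))
d=tip-r; print("tip rel ring uvn",d@u,d@v,d@n)
E
```

```text
ring [ 0.6504 -0.1902  0.3042] 0.0023134312797922626
tip [ 0.6172 -0.1816  0.3457] bend [ 0.6031 -0.1789  0.3706]
side: tip pred [[347.7883 188.9876]] seen (349.6,191.5); bend [[341.241  179.5958]] seen (343.6, 183.4)
top: bend pred [[337.8708 199.3608]] tip [[338.6195 197.7227]] seen end (339.4, 197)
ring RING [[360.7831 202.7083]] [[341.9844 189.1253]]
tip rel ring uvn 0.002320454236847433 0.0020991298089808536 0.053844550158075745
```

```bash
python3 - <<'E'
from h import *
np.set_printoptions(precision=4,suppress=True)
r,e=tri((361.6,203.),(342,189.4))
u,v,n=axes(-.192)
for s in((349.4,190.6),(349.4,190.)):
  for t in((339.4,197.6),(339.4,197.0),(338.9,197.6)):
    tip,e=tri(s,t); d=tip-r; print(tip,e,"uvn mm",1000*d@u,1000*d@v,1000*d@n)
E
```

```text
[ 0.6197 -0.1836  0.3416] 0.0020982949553124924 uvn mm 1.730414025448106 0.670970028046081 48.83547654267396
[ 0.6204 -0.1835  0.3417] 0.00076048888966721 uvn mm 2.2607314324514474 0.897824308132689 48.4382988020047
[ 0.62   -0.1825  0.3408] 0.0022326883728105225 uvn mm 1.2033190144052461 1.803498772479651 48.14795153919701
[ 0.6195 -0.1835  0.3434] 0.002499862809932332 uvn mm 2.674849407518544 0.6408627606381567 50.302986892358604
[ 0.6202 -0.1834  0.3434] 0.001163972285006949 uvn mm 3.2041575888618175 0.8678799370258291 49.9058068948819
[ 0.6197 -0.1824  0.3425] 0.0026345542095162007 uvn mm 2.1496644351958194 1.7717426436048929 49.6182600759568
```

In the side half, the tip is at (148,80) and the ring at (208,140). In the top half, the hook end is at (197,535) and the ring at (210,497). The hook is about 49 mm off the ring plane and nearly aligned.

>>> jog_arm(commands=[5, 1, 8, 0, 0, 6, 0, 9, 0, 0, 6, 0, 8, 0, 0, 3, 0, 4, 0, 0, 0, 0, 0, 0, 0])

```text
time_s: 8.2
position: [0.4826, -0.1574, 0.2023]
eef_rot: [-3.126, 0.304, 0.003]
wrist_force: [-0.1, 0.4, -1.3]
width: 0.0159
gripper_force: 30.0
```

```bash
cat > look.py <<'E'
from h import *
import sys
go(None)
a=vision.read_camera("side")[180:230,320:400,::-1];b=vision.read_camera("top")[165:215,300:380,::-1]
f=lambda i:cv2.resize(i,(640,400)[:2] if 0 else (480,300),interpolation=cv2.INTER_CUBIC)
cv2.imwrite("pics/%s.png"%sys.argv[1],np.vstack([f(a),cv2.convertScaleAbs(f(b),alpha=1.4)]))
E
python3 look.py pre2
```

```text
t 8.2 pos [ 0.4826 -0.1574  0.2023] yaw -0.194 tilt [-0.002  0.001 -1.   ] shift mm None turn None F [-0.12  0.38 -1.26] w 0.0159
```

View pics/pre2.png

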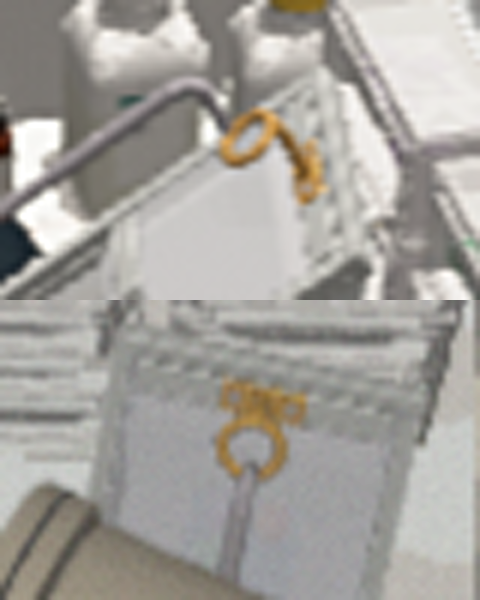

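```bash
python3 - <<'E'
from h import *
r,e=tri((361.4,203.),(341.8,189.6))
u,v,n=axes(-.192)
for s in((356.8,200.3),(356.3,199.8)):
  for t in((340.8,193.6),(341,193.0)):
    tip,e=tri(s,t); d=tip-r; print(e,"uvn mm",1000*d@u,1000*d@v,1000*d@n)
E
```

```text
0.00306023287847383 uvn mm -3.3659632706359988 0.04881823655981898 14.246582253391104
0.0016324624673383563 uvn mm -2.6051247250997434 -0.17863475101506895 14.1304112166885
0.002249511327042815 uvn mm -2.8851860037055035 -0.03719329492018782 16.172860847461603
0.0008241443640963096 uvn mm -2.1246772555501408 -0.26531818045839856 16.05807987552863
```

Side: tip at (222,125), just above the ring at (248,138). Top: hook end at (245,468), in line with the ring at (250,448). Offset is about (-2.7, 0, +15) mm, so I'll go in.

>>> jog_arm(commands=[4, 0, 4.5, 0, 0, 4, 0, 4.5, 0, 0, 4, 0, 4.5, 0, 0, 0, 0, 0, 0, 0])

```text
time_s: 8.7
position: [0.4946, -0.1599, 0.1891]
eef_rot: [-3.126, 0.305, 0.002]
wrist_force: [-0.1, 0.4, -2.0]
width: 0.0158
gripper_force: 30.0
```

>>> jog_arm(commands=[4, 0, 4.5, 0, 0, 4, 0, 4.5, 0, 0, 3, 0, 3, 0, 0, 0, 0, 0, 0, 0])

```text
time_s: 9.1
position: [0.5054, -0.162, 0.1774]
eef_rot: [-3.126, 0.304, 0.002]
wrist_force: [-0.1, 0.1, -0.6]
width: 0.0157
gripper_force: 30.0
```

```bash
python3 look.py in1
```

```text
t 9.1 pos [ 0.5054 -0.162   0.1774] yaw -0.194 tilt [-0.001  0.    -1.   ] shift mm None turn None F [-0.06  0.1  -0.63] w 0.0157
```

View pics/in1.png

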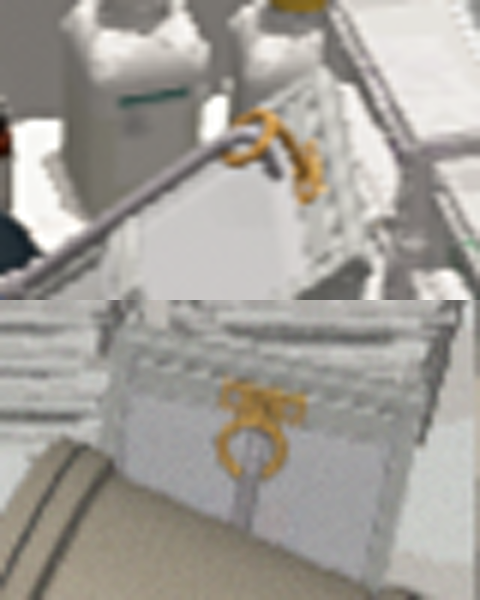

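The hook is through the ring: its tip shows below the ring at (270,170), and the forces are light. Now draw gently down the slope.

>>> jog_arm(commands=[-1.5, 0, 1.35, 0, 0, -1.5, 0, 1.35, 0, 0, -1.5, 0, 1.35, 0, 0, -1.5, 0, 1.35, 0, 0, -1.5, 0, 1.35, 0, 0, -1.5, 0, 1.35, 0, 0, -1.5, 0, 1.35, 0, 0, -1.5, 0, 1.35, 0, 0, -1.5, 0, 1.35, 0, 0, -1.5, 0, 1.35, 0, 0])

```text
time_s: 10.2
position: [0.4907, -0.1592, 0.1647]
eef_rot: [3.127, -0.305, 0.001]
wrist_force: [1.0, 0.1, 1.3]
width: 0.0156
gripper_force: 30.0
```

```bash
cat > f.py <<'E'
from h import *
s=ctrl.get_state(); u,v,n=axes(PSI); F=s["wrist_force"]-np.array([0,0,-1.6]); d=s["position"]-np.array([.5054,-.162,.1774])
print("t %.1f"%s["time_s"],"moved uvn",np.round(1000*np.array([d@u,d@v,d@n]),1),"F uvn",np.round([F@u,F@v,F@n],2),"T",np.round(s["torque"],2))
E
python3 f.py
```

```text
t 10.2 moved uvn [-19.6  -0.1   0.5] F uvn [2.63 0.3  1.51] T [-0.06 -0.34 -0.02]
```

>>> jog_arm(commands=[-2, 0, 1.8, 0, 0, -2, 0, 1.8, 0, 0, -2, 0, 1.8, 0, 0, -2, 0, 1.8, 0, 0, -2, 0, 1.8, 0, 0, -2, 0, 1.8, 0, 0, -2, 0, 1.8, 0, 0, -2, 0, 1.8, 0, 0, -2, 0, 1.8, 0, 0, -2, 0, 1.8, 0, 0])

```text
time_s: 11.2
position: [0.4709, -0.1553, 0.1465]
eef_rot: [3.127, -0.305, 0.0]
wrist_force: [1.8, -0.3, 1.8]
width: 0.0163
gripper_force: 30.0
```

```bash
python3 f.py
```

```text
t 11.2 moved uvn [-46.8  -0.    0.5] F uvn [3.64 0.05 1.32] T [-0.07 -0.5   0.04]
```

>>> jog_arm(commands=[-2, 0, 1.8, 0, 0, -2, 0, 1.8, 0, 0, -2, 0, 1.8, 0, 0, -2, 0, 1.8, 0, 0, -2, 0, 1.8, 0, 0, -2, 0, 1.8, 0, 0, -1.5, 0, 1.35, 0, 0, -1.5, 0, 1.35, 0, 0])

```text
time_s: 12.0
position: [0.4562, -0.1524, 0.133]
eef_rot: [-3.127, 0.305, -0.0]
wrist_force: [1.0, -1.0, 1.1]
width: 0.0157
gripper_force: 30.0
```

```bash
python3 f.py
```

```text
t 12.0 moved uvn [-66.9  -0.1   0.5] F uvn [ 2.7  -0.8   1.22] T [-0.06 -0.47 -0.01]
```

>>> jog_arm(commands=[-0.75, 0, 0.67, 0, 0, -0.75, 0, 0.67, 0, 0, -0.75, 0, 0.67, 0, 0, -0.75, 0, 0.67, 0, 0, -0.75, 0, 0.67, 0, 0, -0.75, 0, 0.67, 0, 0, -0.75, 0, 0.67, 0, 0, -0.75, 0, 0.67, 0, 0])

```text
time_s: 12.8
position: [0.4504, -0.1512, 0.1277]
eef_rot: [-3.127, 0.305, -0.0]
wrist_force: [2.1, -1.6, 0.6]
width: 0.016
gripper_force: 30.0
```

>>> jog_arm(commands=[-0.75, 0, 0.67, 0, 0, -0.75, 0, 0.67, 0, 0, -0.75, 0, 0.67, 0, 0, -0.75, 0, 0.67, 0, 0])

```text
time_s: 13.2
position: [0.4475, -0.1507, 0.1251]
eef_rot: [3.127, -0.305, 0.0]
wrist_force: [2.8, -0.8, 1.3]
width: 0.0158
gripper_force: 30.0
```

>>> jog_arm(commands=[-0.75, 0, 0.67, 0, 0, -0.75, 0, 0.67, 0, 0, -0.75, 0, 0.67, 0, 0])

```text
time_s: 13.5
position: [0.4452, -0.1502, 0.123]
eef_rot: [3.127, -0.304, -0.0]
wrist_force: [2.4, -0.5, 0.7]
width: 0.0155
gripper_force: 30.0
```

```bash
python3 f.py
```

```text
t 13.5 moved uvn [-81.9  -0.    0.6] F uvn [3.37 0.01 0.05] T [-0.04 -0.47  0.01]
```

Moved 82 mm (travel about 76 mm), force steady at 3.4 N. Continue in 3 mm steps.

>>> jog_arm(commands=[-0.75, 0, 0.67, 0, 0, -0.75, 0, 0.67, 0, 0, -0.75, 0, 0.67, 0, 0])

```text
time_s: 13.8
position: [0.443, -0.1498, 0.121]
eef_rot: [3.127, -0.305, 0.0]
wrist_force: [2.5, -0.9, 1.2]
width: 0.0162
gripper_force: 30.0
```

```bash
python3 f.py
```

```text
t 13.8 moved uvn [-84.9  -0.1   0.6] F uvn [ 3.85 -0.41  0.33] T [-0.06 -0.46 -0.01]
```

>>> jog_arm(commands=[-0.75, 0, 0.67, 0, 0, -0.75, 0, 0.67, 0, 0])

```text
time_s: 14.0
position: [0.4416, -0.1495, 0.1197]
eef_rot: [-3.127, 0.305, 0.0]
wrist_force: [2.6, 0.2, 0.9]
width: 0.0159
gripper_force: 30.0
```

```bash
python3 f.py
```

```text
t 14.0 moved uvn [-87.   -0.1   0.6] F uvn [3.56 0.71 0.12] T [-0.06 -0.52  0.02]
```

>>> jog_arm(commands=[-0.75, 0, 0.67, 0, 0, -0.75, 0, 0.67, 0, 0])

```text
time_s: 14.2
position: [0.4401, -0.1493, 0.1184]
eef_rot: [3.127, -0.305, 0.0]
wrist_force: [3.0, 0.3, 0.6]
width: 0.0157
gripper_force: 30.0
```

```bash
python3 f.py
```

```text
t 14.2 moved uvn [-88.9  -0.1   0.6] F uvn [ 3.63  0.85 -0.28] T [-0.06 -0.47  0.04]
```

>>> jog_arm(commands=[-0.75, 0, 0.67, 0, 0, -0.75, 0, 0.67, 0, 0])

```text
time_s: 14.4
position: [0.4386, -0.1489, 0.117]
eef_rot: [-3.127, 0.305, 0.0]
wrist_force: [2.0, -0.2, 1.3]
width: 0.0162
gripper_force: 30.0
```

>>> jog_arm(commands=[-0.75, 0, 0.67, 0, 0, -0.75, 0, 0.67, 0, 0])

```text
time_s: 14.6
position: [0.4372, -0.1487, 0.1157]
eef_rot: [3.127, -0.305, 0.0]
wrist_force: [3.3, -0.9, 0.4]
width: 0.0155
gripper_force: 30.0
```

>>> jog_arm(commands=[-0.75, 0, 0.67, 0, 0, -0.75, 0, 0.67, 0, 0])

```text
time_s: 14.8
position: [0.4357, -0.1483, 0.1143]
eef_rot: [-3.127, 0.305, 0.0]
wrist_force: [3.3, -0.3, 1.2]
width: 0.0159
gripper_force: 30.0
```

```bash
python3 f.py
```

```text
t 14.8 moved uvn [-95.   -0.    0.7] F uvn [ 4.33  0.37 -0.12] T [-0.09 -0.5   0.04]
```

>>> jog_arm(commands=[-0.75, 0, 0.67, 0, 0, -0.75, 0, 0.67, 0, 0])

```text
time_s: 15.0
position: [0.4342, -0.1481, 0.113]
eef_rot: [3.127, -0.305, 0.0]
wrist_force: [2.4, -0.9, 1.9]
width: 0.0158
gripper_force: 30.0
```

>>> jog_arm(commands=[-0.75, 0, 0.67, 0, 0, -0.75, 0, 0.67, 0, 0])

```text
time_s: 15.2
position: [0.4327, -0.1478, 0.1117]
eef_rot: [3.127, -0.305, 0.0]
wrist_force: [2.6, -0.7, 1.0]
width: 0.0158
gripper_force: 30.0
```

```bash
python3 f.py
```

```text
t 15.2 moved uvn [-99.   -0.1   0.7] F uvn [ 3.72 -0.16  0.18] T [-0.06 -0.5  -0.02]
```

>>> jog_arm(commands=[-0.75, 0, 0.67, 0, 0, -0.75, 0, 0.67, 0, 0])

```text
time_s: 15.4
position: [0.4313, -0.1475, 0.1103]
eef_rot: [3.127, -0.305, 0.0]
wrist_force: [1.9, -0.5, 1.6]
width: 0.0154
gripper_force: 30.0
```

>>> jog_arm(commands=[-0.75, 0, 0.67, 0, 0, -0.75, 0, 0.67, 0, 0])

```text
time_s: 15.6
position: [0.4305, -0.1474, 0.1094]
eef_rot: [3.126, -0.305, 0.002]
wrist_force: [5.7, -0.6, 3.3]
width: 0.0158
gripper_force: 30.0
```

>>> jog_arm(commands=[-0.75, 0, 0.67, 0, 0, -0.75, 0, 0.67, 0, 0])

```text
time_s: 15.8
position: [0.4302, -0.1475, 0.109]
eef_rot: [3.126, -0.304, 0.007]
wrist_force: [8.9, -0.8, 4.8]
width: 0.0159
gripper_force: 30.0
```

```bash
python3 f.py
```

```text
t 15.8 moved uvn [-102.7   -0.3    0.4] F uvn [10.85  0.91 -1.17] T [-0.27 -1.42  0.01]
```

>>> jog_arm(commands=[-0.75, 0, 0.67, 0, 0])

```text
time_s: 15.9
position: [0.43, -0.1476, 0.1087]
eef_rot: [3.125, -0.304, 0.009]
wrist_force: [10.1, -1.6, 6.3]
width: 0.0159
gripper_force: 30.0
```

```bash
python3 f.py
```

```text
t 15.9 moved uvn [-103.    -0.4    0.3] F uvn [12.91  0.4  -0.98] T [-0.29 -1.63  0.12]
```

>>> jog_arm(commands=[-0.3, 0, 0.27, 0, 0, 0, 0, 0, 0, 0])

```text
time_s: 16.1
position: [0.4299, -0.1476, 0.1087]
eef_rot: [3.125, -0.304, 0.009]
wrist_force: [9.0, -1.5, 4.6]
width: 0.0157
gripper_force: 30.0
```

```bash
python3 f.py
```

```text
t 16.1 moved uvn [-103.1   -0.4    0.4] F uvn [11.    0.25 -1.49] T [-0.28 -1.47  0.02]
```

>>> jog_arm(commands=[-0.4, 0, 0.36, 0, 0, 0, 0, 0, 0, 0])

```text
time_s: 16.3
position: [0.4299, -0.1476, 0.1085]
eef_rot: [3.125, -0.304, 0.011]
wrist_force: [10.3, -2.5, 5.8]
width: 0.0158
gripper_force: 30.0
```

```bash
python3 f.py
```

```text
t 16.3 moved uvn [-103.2   -0.5    0.3] F uvn [12.87 -0.48 -1.6 ] T [-0.25 -1.66 -0.02]
```

>>> jog_arm(commands=[-0.4, 0, 0.36, 0, 0, 0, 0, 0, 0, 0])

```text
time_s: 16.5
position: [0.4298, -0.1477, 0.1085]
eef_rot: [3.125, -0.304, 0.012]
wrist_force: [11.1, -1.8, 7.5]
width: 0.0158
gripper_force: 30.0
```

```bash
python3 f.py
```

```text
t 16.5 moved uvn [-103.3   -0.5    0.2] F uvn [14.43  0.4  -0.73] T [-0.28 -1.73  0.04]
```

The force could be the catch or the seal, so I'll test it. Easing off by 6 mm, a held sash gives 0 N and a free one keeps pulling about 3 N.

>>> jog_arm(commands=[0.75, 0, -0.67, 0, 0, 0.75, 0, -0.67, 0, 0, 0.75, 0, -0.67, 0, 0, 0.75, 0, -0.67, 0, 0, 0, 0, 0, 0, 0])

```text
time_s: 17.0
position: [0.4301, -0.1474, 0.1092]
eef_rot: [3.126, -0.304, 0.002]
wrist_force: [4.3, -1.0, 3.5]
width: 0.0152
gripper_force: 30.0
```

```bash
python3 f.py
```

```text
t 17.0 moved uvn [-102.6   -0.2    0.6] F uvn [ 6.69 -0.11  0.77] T [-0.14 -0.92  0.02]
```

>>> jog_arm(commands=[0.75, 0, -0.67, 0, 0, 0.75, 0, -0.67, 0, 0, 0, 0, 0, 0, 0])

```text
time_s: 17.3
position: [0.4306, -0.1473, 0.1097]
eef_rot: [-3.127, 0.305, 0.002]
wrist_force: [2.3, -0.3, 1.6]
width: 0.0162
gripper_force: 30.0
```

```bash
python3 f.py
```

```text
t 17.3 moved uvn [-101.9   -0.     0.7] F uvn [3.9  0.13 0.81] T [-0.08 -0.48 -0.01]
```

>>> jog_arm(commands=[0.75, 0, -0.67, 0, 0, 0.75, 0, -0.67, 0, 0, 0.75, 0, -0.67, 0, 0, 0, 0, 0, 0, 0])

```text
time_s: 17.7
position: [0.4332, -0.1479, 0.1121]
eef_rot: [-3.127, 0.305, 0.0]
wrist_force: [1.4, -0.7, 0.8]
width: 0.0161
gripper_force: 30.0
```

```bash
python3 f.py
```

```text
t 17.7 moved uvn [-98.4  -0.1   0.7] F uvn [ 2.67 -0.41  0.76] T [ 0.01 -0.33  0.  ]
```

It's free, so that was the catch's rising flank. Pull again, in finer steps at the top.

>>> jog_arm(commands=[-0.75, 0, 0.67, 0, 0, -0.75, 0, 0.67, 0, 0, -0.75, 0, 0.67, 0, 0, -0.75, 0, 0.67, 0, 0, -0.75, 0, 0.67, 0, 0, -0.75, 0, 0.67, 0, 0, -0.75, 0, 0.67, 0, 0, -0.75, 0, 0.67, 0, 0, -0.75, 0, 0.67, 0, 0, 0, 0, 0, 0, 0])

```text
time_s: 18.7
position: [0.4297, -0.1477, 0.1084]
eef_rot: [3.125, -0.304, 0.012]
wrist_force: [11.1, -1.1, 6.9]
width: 0.0156
gripper_force: 30.0
```

```bash
python3 f.py
```

```text
t 18.7 moved uvn [-103.4   -0.5    0.3] F uvn [13.94  1.05 -1.14] T [-0.27 -1.71  0.07]
```

>>> jog_arm(commands=[-0.25, 0, 0.22, 0, 0, 0, 0, 0, 0, 0])

```text
time_s: 18.9
position: [0.4297, -0.1477, 0.1083]
eef_rot: [3.125, -0.304, 0.012]
wrist_force: [11.5, -2.6, 6.2]
width: 0.0155
gripper_force: 30.0
```

```bash
python3 f.py
```

```text
t 18.9 moved uvn [-103.5   -0.5    0.2] F uvn [14.01 -0.37 -2.13] T [-0.28 -1.82  0.09]
```

>>> jog_arm(commands=[0.4, 0, 0.45, 0, 0, 0, 0, 0, 0, 0])

```text
time_s: 19.1
position: [0.43, -0.1477, 0.1079]
eef_rot: [3.125, -0.304, 0.012]
wrist_force: [11.9, -2.0, 7.4]
width: 0.016
gripper_force: 30.0
```

```bash
python3 f.py
```

```text
t 19.1 moved uvn [-103.5   -0.5   -0.3] F uvn [14.93  0.35 -1.37] T [-0.29 -1.8   0.13]
```

>>> jog_arm(commands=[-0.25, 0, 0.22, 0, 0, 0, 0, 0, 0, 0])

```text
time_s: 19.3
position: [0.43, -0.1478, 0.1078]
eef_rot: [3.125, -0.304, 0.013]
wrist_force: [11.6, -2.6, 7.9]
width: 0.0158
gripper_force: 30.0
```

```bash
python3 f.py
```

```text
t 19.3 moved uvn [-103.6   -0.6   -0.4] F uvn [15.21 -0.27 -0.89] T [-0.24 -1.92  0.03]
```

```bash
cat > avg.py <<'E'
from h import *
u,v,n=axes(PSI); Fs=[];B=[];S=[]
for i in range(8):
    im=vision.read_camera("side").astype(int); s=ctrl.get_state(); Fs.append(s["wrist_force"]); S.append(s["torque"])
    m=(im[...,0]>130)&(im[...,0]-im[...,2]>70)&(im[...,1]-im[...,2]>20); m[:185]=0; m[270:]=0; m[:,:290]=0; m[:,400:]=0
    y,x=np.nonzero(m); B.append([x.mean(),y.mean(),len(x)])
F=np.mean(Fs,0)-[0,0,-1.65]; d=s["position"]-np.array([.5054,-.162,.1774])
print("t %.2f"%s["time_s"],"moved",np.round(1000*np.array([d@u,d@v,d@n]),2),"F uvn",np.round([F@u,F@v,F@n],2),"+-",np.round(np.std(Fs,0)/2.8,2),"T",np.round(np.mean(S,0),2),"brass",np.round(np.mean(B,0),2), np.round(np.std(B,0),2))
E
python3 avg.py
```

```text
t 19.70 moved [-103.57   -0.58   -0.33] F uvn [14.63  0.2  -0.99] +- [0.22 0.17 0.22] T [-0.32 -1.87  0.08] brass [337.02 225.55  57.12] [0.07 0.01 0.33]
```

>>> jog_arm(commands=[-0.15, 0, 0.13, 0, 0])

```text
time_s: 19.8
position: [0.43, -0.1478, 0.1078]
eef_rot: [3.125, -0.304, 0.013]
wrist_force: [11.2, -2.0, 7.4]
width: 0.0157
gripper_force: 30.0
```

```bash
python3 avg.py
```

```text
t 20.20 moved [-103.62   -0.6    -0.34] F uvn [15.01  0.17 -0.87] +- [0.09 0.13 0.15] T [-0.34 -1.94  0.08] brass [336.91 225.51  56.25] [0.04 0.02 0.43]
```

>>> jog_arm(commands=[-0.5, 0, -0.55, 0, 0, -0.5, 0, -0.55, 0, 0])

```text
time_s: 20.4
position: [0.429, -0.1476, 0.1089]
eef_rot: [3.125, -0.304, 0.013]
wrist_force: [12.8, -2.3, 6.8]
width: 0.0158
gripper_force: 30.0
```

```bash
python3 avg.py
```

```text
t 20.80 moved [-103.61   -0.56    1.07] F uvn [15.32  0.49 -2.33] +- [0.12 0.14 0.12] T [-0.31 -1.89  0.07] brass [336.96 225.54  56.88] [0.05 0.02 0.6 ]
```

>>> jog_arm(commands=[-0.4, 0, -0.1, 0, 0])

```text
time_s: 20.9
position: [0.4288, -0.1475, 0.109]
eef_rot: [3.125, -0.304, 0.014]
wrist_force: [13.3, -2.8, 7.9]
width: 0.0156
gripper_force: 30.0
```

```bash
python3 avg.py
```

```text
t 21.30 moved [-103.64   -0.6     1.4 ] F uvn [15.72  0.5  -2.31] +- [0.16 0.12 0.19] T [-0.32 -1.96  0.06] brass [336.97 225.53  56.75] [0.05 0.02 0.43]
```

```bash
python3 - <<'E'
from h import *
a=vision.read_camera("side")[205:275,285:385,::-1];b=vision.read_camera("top")[170:280,295:375,::-1]
a=cv2.resize(a,(800,560),interpolation=cv2.INTER_CUBIC)
b=cv2.resize(b,None,fx=5,fy=5,interpolation=cv2.INTER_CUBIC)
o=cv2.imread("pics/side1.png"); 
o=np.ascontiguousarray(o)
a=a[:,:400+80]
out=np.zeros((560,800,3),np.uint8); out[:,:480]=a; c=cv2.convertScaleAbs(b[:,:320],alpha=1.3); out[:550,480:800]=c
cv2.imwrite("pics/last.png",out)
# initial brass centroid from side1 crop
im=cv2.resize(o,(175,125),interpolation=cv2.INTER_AREA)[:,:,::-1].astype(int)
m=(im[...,0]>130)&(im[...,0]-im[...,2]>70)&(im[...,1]-im[...,2]>20); m[:,:100]=0; m[:25]=0;m[70:]=0
y,x=np.nonzero(m); c0=np.array([x.mean()+225,y.mean()+160]); print(c0,len(x))
u,v,n=axes(PSI)
for s in(.09,.095,.1,.105,.11): print(s,c0+(proj("side",RING-u*s)-proj("side",RING))[0])
# seal estimate from top1: sash bottom edge and sill
T=lambda p:np.array(p,float)/3.6+[170,150]
P0=RING-.04*n
for p in((590,240),(575,372),(575,390)):
    o_,d=ray("top",T(p)); k=((P0+.005*n-o_)@n)/(d@n); print(p,"L rel ring mm",1000*(o_+k*d-P0)@u)
E
```

```text
[364.72413793 204.32758621] 58
0.09 [336.57104279 223.69579149]
0.095 [335.0579824  224.73671661]
0.1 [333.55010653 225.774075  ]
0.105 [332.04738858 226.80788495]
0.11 [330.54980212 227.83816463]
(590, 240) L rel ring mm -94.34102910196289
(575, 372) L rel ring mm -201.22924029515065
(575, 390) L rel ring mm -216.09714928142847
```

View pics/last.png

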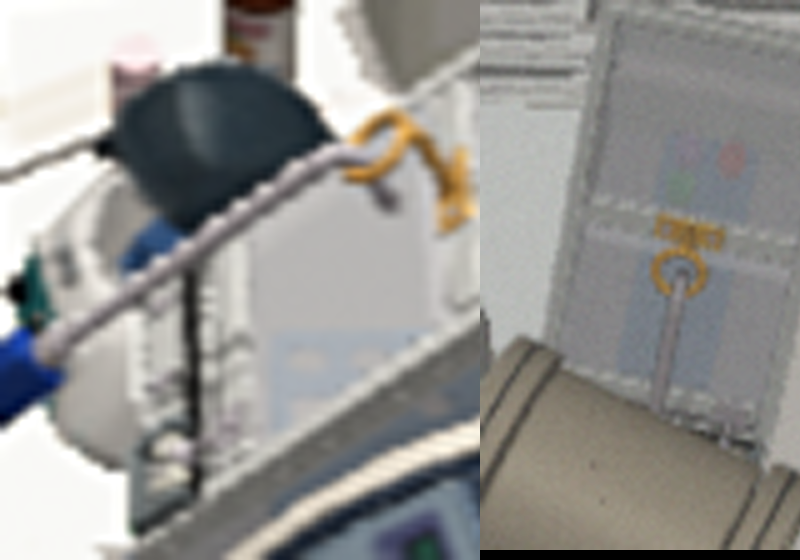

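In the side part, the sash's light lower bar (about 205-250, 300) lies near the black sill seal (about 190,300), and the hook is in the ring at (380,160). I'll measure that gap from pixel profiles.

```bash
python3 - <<'E'
from h import *
u,v,n=axes(PSI)
im1=cv2.resize(cv2.imread("pics/side1.png"),(175,125),interpolation=cv2.INTER_AREA).mean(2)
im2=vision.read_camera("side").mean(2)
P0=RING-.04*n+.008*n
np.set_printoptions(linewidth=220)
Ls=np.arange(60,225,3)
def prof(im,ox,oy,w):
    out=0
    for dv in(-.01,0,.01,.02)if 0 else w:
        p=proj("side",np.array([P0-u*l/1000+v*dv for l in Ls]))-[ox,oy]
        out=out+cv2.remap(im.astype(np.float32),p[:,0].astype(np.float32).reshape(-1,1),p[:,1].astype(np.float32).reshape(-1,1),cv2.INTER_LINEAR).ravel()
    return (out/len(w)).astype(int)
for w in([-.035,-.03,-.025],[.0,.004],[.022,.026]):
    print(w);a=prof(im1,225,160,w);b=prof(im2,0,0,w)
    print(" ".join(f"{l}:{x}/{y}" for l,x,y in zip(Ls,a,b)))
E
```

```text
[-0.035, -0.03, -0.025]
60:194/194 63:195/194 66:195/194 69:195/194 72:195/194 75:195/196 78:192/203 81:190/208 84:186/201 87:177/191 90:163/192 93:156/194 96:158/197 99:165/198 102:162/189 105:157/181 108:159/181 111:164/181 114:161/181 117:151/181 120:159/181 123:167/181 126:162/180 129:158/180 132:152/179 135:145/178 138:139/177 141:132/176 144:126/176 147:133/177 150:142/179 153:143/178 156:144/178 159:134/177 162:128/176 165:113/175 168:118/178 171:129/183 174:143/189 177:141/187 180:149/176 183:158/175 186:163/173 189:167/150 192:171/155 195:144/138 198:90/94 201:50/79 204:76/117 207:135/168 210:163/170 213:162/170 216:134/148 219:110/118 222:99/106
[0.0, 0.004]
60:195/194 63:195/194 66:195/195 69:194/194 72:194/194 75:195/196 78:193/194 81:195/174 84:200/145 87:196/117 90:184/102 93:186/118 96:189/177 99:182/199 102:172/190 105:167/183 108:165/180 111:165/181 114:166/182 117:166/182 120:166/181 123:166/181 126:165/181 129:165/181 132:166/181 135:166/181 138:166/181 141:165/181 144:166/181 147:165/181 150:165/181 153:166/181 156:165/181 159:165/181 162:166/181 165:166/181 168:1
[... 169 characters left out ...]
213:143/146 216:148/144 219:153/151 222:175/182
[0.022, 0.026]
60:194/191 63:194/191 66:194/191 69:194/191 72:194/192 75:194/191 78:192/195 81:189/209 84:193/202 87:190/188 90:182/181 93:177/140 96:173/97 99:173/133 102:172/181 105:167/184 108:166/182 111:165/174 114:165/137 117:166/97 120:166/121 123:166/169 126:166/184 129:167/182 132:167/181 135:166/181 138:167/181 141:166/181 144:166/181 147:166/181 150:167/181 153:167/181 156:166/181 159:166/181 162:167/181 165:167/181 168:166/180 171:166/179 174:168/178 177:167/206 180:166/215 183:165/202 186:167/191 189:178/189 192:193/186 195:172/157 198:88/79 201:49/46 204:80/89 207:144/161 210:182/194 213:184/194 216:180/191 219:174/184 222:179/190
```

>>> jog_arm(commands=[-0.5, 0, -0.55, 0, 0, -0.3, 0, -0.1, 0, 0])

```text
time_s: 21.65
position: [0.4281, -0.1474, 0.1098]
eef_rot: [3.124, -0.304, 0.014]
wrist_force: [13.7, -2.8, 6.9]
width: 0.0158
gripper_force: 30.0
```

```bash
python3 avg.py
```

```text
t 22.05 moved [-103.74   -0.59    2.39] F uvn [15.77  0.28 -2.4 ] +- [0.2  0.19 0.2 ] T [-0.34 -2.02  0.06] brass [336.84 225.59  56.75] [0.   0.02 0.66]
```

>>> jog_arm(commands=[-0.25, 0, 0.22, 0, 0])

```text
time_s: 22.15
position: [0.428, -0.1474, 0.1097]
eef_rot: [3.124, -0.304, 0.015]
wrist_force: [13.5, -2.3, 8.7]
width: 0.0159
gripper_force: 30.0
```

```bash
python3 avg.py
```

```text
t 22.55 moved [-105.71   -0.41    2.62] F uvn [13.59  0.17 -1.77] +- [0.51 0.24 0.28] T [-0.28 -1.69  0.06] brass [336.45 225.21  54.5 ] [0.31 0.11 3.35]
```

It broke over the hump (103.7 to 105.7 mm, force falling). Check again.

```bash
python3 avg.py; python3 f.py
```

```text
t 22.95 moved [-106.91   -0.3     2.72] F uvn [ 9.47 -0.02 -1.15] +- [0.2  0.24 0.2 ] T [-0.17 -1.2   0.04] brass [336.1  225.49  54.5 ] [0.12 0.27 2.12]
t 22.9 moved uvn [-106.9   -0.3    2.7] F uvn [ 7.89  0.26 -1.18] T [-0.13 -1.15  0.01]
```

>>> jog_arm(commands=[-0.75, 0, 0.67, 0, 0, -0.75, 0, 0.67, 0, 0])

```text
time_s: 23.15
position: [0.4236, -0.1462, 0.1062]
eef_rot: [3.126, -0.304, 0.005]
wrist_force: [4.9, -1.6, 2.7]
width: 0.0159
gripper_force: 30.0
```

```bash
python3 f.py
```

```text
t 23.1 moved uvn [-109.5   -0.2    2.8] F uvn [ 6.65 -0.62 -0.19] T [-0.09 -0.72  0.07]
```

>>> jog_arm(commands=[-0.75, 0, 0.67, 0, 0, -0.75, 0, 0.67, 0, 0])

```text
time_s: 23.35
position: [0.4208, -0.1454, 0.1039]
eef_rot: [-3.127, 0.305, 0.0]
wrist_force: [2.1, -1.1, 0.2]
width: 0.0156
gripper_force: 30.0
```

```bash
python3 f.py
```

```text
t 23.4 moved uvn [-113.2   -0.     3. ] F uvn [ 2.86 -0.65 -0.21] T [-0.05 -0.4   0.04]
```

>>> jog_arm(commands=[-0.75, 0, 0.67, 0, 0])

```text
time_s: 23.45
position: [0.4199, -0.1452, 0.103]
eef_rot: [-3.127, 0.305, 0.001]
wrist_force: [2.4, -0.6, 0.8]
width: 0.0159
gripper_force: 30.0
```

```bash
python3 avg.py; python3 f.py
```

```text
t 23.85 moved [-1.1434e+02 -1.0000e-02  2.9900e+00] F uvn [ 2.91 -0.01  0.2 ] +- [0.25 0.1  0.14] T [-0.05 -0.36 -0.01] brass [333.09 227.22  53.25] [0.05 0.06 0.43]
t 23.9 moved uvn [-114.3   -0.     3. ] F uvn [ 1.99 -0.19  1.18] T [-0.05 -0.34 -0.01]
```

>>> jog_arm(commands=[-0.75, 0, 0.67, 0, 0])

```text
time_s: 23.95
position: [0.4198, -0.1453, 0.1028]
eef_rot: [3.127, -0.305, 0.001]
wrist_force: [4.6, -0.4, 2.9]
width: 0.0158
gripper_force: 30.0
```

```bash
python3 avg.py
```

```text
t 24.35 moved [-1.1471e+02 -1.1000e-01  2.9600e+00] F uvn [ 5.24  0.31 -0.02] +- [0.17 0.14 0.16] T [-0.1  -0.63  0.02] brass [333.03 227.24  53.62] [0.05 0.04 0.48]
```

>>> jog_arm(commands=[-0.4, 0, 0.36, 0, 0])

```text
time_s: 24.45
position: [0.4198, -0.1453, 0.1027]
eef_rot: [3.126, -0.304, 0.002]
wrist_force: [6.8, -1.3, 2.9]
width: 0.0159
gripper_force: 30.0
```

```bash
python3 avg.py
```

```text
t 24.85 moved [-114.85   -0.13    2.89] F uvn [ 6.92  0.36 -0.51] +- [0.2  0.09 0.1 ] T [-0.12 -0.85  0.01] brass [333.05 227.22  53.62] [0.05 0.07 0.7 ]
```

This is the seal (13 mm after the catch, brass still). Ease off slowly to check that it is held.

>>> jog_arm(commands=[0.75, 0, -0.67, 0, 0, 0.75, 0, -0.67, 0, 0, 0.75, 0, -0.67, 0, 0, 0.75, 0, -0.67, 0, 0])

```text
time_s: 25.25
position: [0.4211, -0.1453, 0.1042]
eef_rot: [-3.126, 0.305, 0.004]
wrist_force: [-0.4, 0.4, -1.5]
width: 0.016
gripper_force: 30.0
```

```bash
python3 avg.py
```

```text
t 25.65 moved [-1.1182e+02 -3.0000e-02  2.9800e+00] F uvn [-0.04 -0.08  0.15] +- [0.19 0.19 0.12] T [ 0.04  0.03 -0.01] brass [333.33 227.07  56.88] [0.04 0.01 0.33]
```

>>> jog_arm(commands=[0.75, 0, -0.67, 0, 0, 0.75, 0, -0.67, 0, 0])

```text
time_s: 25.85
position: [0.4236, -0.146, 0.1063]
eef_rot: [-3.127, 0.305, 0.0]
wrist_force: [-0.4, -0.9, -1.8]
width: 0.0161
gripper_force: 30.0
```

```bash
python3 avg.py
```

```text
t 26.25 moved [-1.096e+02 -6.000e-02  2.960e+00] F uvn [0.45 0.15 0.46] +- [0.18 0.12 0.13] T [0.04 0.05 0.  ] brass [333.56 227.18  55.  ] [0. 0. 0.]
```

The pull has dropped to zero and the brass is holding: caught. Centre the hook in the ring and lift it out square to the slope.

>>> jog_arm(commands=[0.75, 0, -0.67, 0, 0, 0.75, 0, -0.67, 0, 0, 0.75, 0, -0.67, 0, 0, -1.3, 0, -1.5, 0, 0, -1.3, 0, -1.5, 0, 0, -1.3, 0, -1.5, 0, 0, 0, 0, 0, 0, 0])

```text
time_s: 26.95
position: [0.4219, -0.1457, 0.1131]
eef_rot: [3.127, -0.305, 0.001]
wrist_force: [-0.1, 0.5, -1.3]
width: 0.0157
gripper_force: 30.0
```

```bash
python3 f.py
```

```text
t 26.9 moved uvn [-1.063e+02 -1.000e-01  9.100e+00] F uvn [0.08 0.46 0.31] T [ 0.04  0.05 -0.03]
```

>>> jog_arm(commands=[-1.3, 0, -1.5, 0, 0, -1.3, 0, -1.5, 0, 0, -1.3, 0, -1.5, 0, 0, -1.3, 0, -1.5, 0, 0, -1.3, 0, -1.5, 0, 0, -1.3, 0, -1.5, 0, 0])

```text
time_s: 27.55
position: [0.4142, -0.1441, 0.1219]
eef_rot: [3.127, -0.305, 0.0]
wrist_force: [0.0, 0.5, -0.8]
width: 0.0158
gripper_force: 30.0
```

```bash
python3 avg.py
```

```text
t 27.95 moved [-1.063e+02 -3.000e-02  2.077e+01] F uvn [ 0.15 -0.05  0.11] +- [0.15 0.19 0.17] T [0.03 0.05 0.01] brass [333.38 227.28  55.88] [0.13 0.03 0.93]
```

>>> jog_arm(commands=[-2, 0, -2.2, 0, 0, -2, 0, -2.2, 0, 0, -3, 0, -3.3, 0, 0, -5, 0, -6, 0, 0, -8, 0, -9, 0, 0, -8, 0, -12, 0, 0, 0, 0, -30, 0, 0, 0, 0, -40, 0, 0, 0, 0, -40, 0, 0, 0, 0, -40, 0, 0])

```text
time_s: 28.95
position: [0.3862, -0.1385, 0.3086]
eef_rot: [3.126, -0.305, 0.001]
wrist_force: [1.3, -0.3, -0.8]
width: 0.0158
gripper_force: 30.0
```

```bash
python3 avg.py; python3 -c "
from h import *
go((.4407,.0178,.310),1.556)"
```

```text
t 29.35 moved [ -5.27   0.18 176.08] F uvn [0.32 0.06 0.37] +- [0.18 0.19 0.75] T [ 0.04  0.01 -0.01] brass [332.55 226.93  60.62] [0.04 0.01 0.48]
t 29.4 pos [ 0.386  -0.1384  0.3047] yaw -0.194 tilt [-0.003  0.001 -1.   ] shift mm [  23.5 -163.8   -5.2] turn -1.75 F [ 0.87 -0.21 -1.35] w 0.0155
```

>>> jog_arm(commands=[4, -27, 0, 0, 0, 4, -27, 0, 0, 0, 4, -27, 0, 0, 0, 4, -27, 0, 0, 0, 4, -28, -3, 0, 0, 3.5, -28, -4, 0, 0])

```text
time_s: 29.95
position: [0.441, 0.0188, 0.3119]
eef_rot: [3.127, -0.305, -0.005]
wrist_force: [1.1, -1.0, -1.5]
width: 0.0157
gripper_force: 30.0
```

>>> jog_arm(commands=[0, 0, 0, -0.146, 0, 0, 0, 0, -0.146, 0, 0, 0, 0, -0.146, 0, 0, 0, 0, -0.146, 0, 0, 0, 0, -0.146, 0, 0, 0, 0, -0.146, 0, 0, 0, 0, -0.146, 0, 0, 0, 0, -0.146, 0, 0, 0, 0, -0.146, 0, 0, 0, 0, -0.146, 0])

```text
time_s: 30.95
position: [0.4408, 0.0177, 0.312]
eef_rot: [-2.526, -1.865, 0.003]
wrist_force: [-0.0, -1.0, -1.5]
width: 0.0161
gripper_force: 30.0
```

>>> jog_arm(commands=[0, 0, 0, -0.146, 0, 0, 0, 0, -0.144, 0, 0, 0, 0, 0, 0, 0, 0, 0, 0, 0])

```text
time_s: 31.35
position: [0.4411, 0.0177, 0.3125]
eef_rot: [-2.242, -2.199, 0.002]
wrist_force: [0.5, 0.5, -1.4]
width: 0.0158
gripper_force: 30.0
```

```bash
python3 -c "
from h import *
go((.442,.0177,.312),1.556)"
```

```text
t 31.4 pos [0.4411 0.0177 0.3125] yaw 1.551 tilt [-0.002  0.    -1.   ] shift mm [0.  0.9 0.5] turn -0.005 F [ 0.55  0.48 -1.44] w 0.0158
```

Now compare the handle's position and slant numerically with the picture taken after the first lift, to see whether it slipped in the grip.

```bash
python3 - <<'E'
from h import *
a=cv2.resize(cv2.imread("pics/side3.png"),(180,130),interpolation=cv2.INTER_AREA).astype(int)
b=vision.read_camera("side")[100:230,215:395,::-1].astype(int)
for im in(a,b):
    m=(im[...,0]-im[...,2]>50); m[:,75:]=0;m[:30]=0;m[:,:40]=0
    n,l,s,c=cv2.connectedComponentsWithStats(m.astype(np.uint8),connectivity=8); i=1+s[1:,4].argmax(); y,x=np.nonzero(l==i)
    print(s[i],c[i],"line",np.polyfit(y,x,1))
E
```

```text
[ 46  53   8  33 145] [49.24827586 69.26896552] line [ 0.13961904 39.57700942]
[45 53  6 17 80] [47.5125 61.1   ] line [ 0.11385128 40.55618687]
```

```bash
python3 - <<'E'
from h import *
a=cv2.resize(cv2.imread("pics/side3.png"),(180,130),interpolation=cv2.INTER_AREA).astype(int)
b=vision.read_camera("side")[100:230,215:395,::-1].astype(int)
for im in(a,b):
    m=(im[...,0]-im[...,2]>40); m[:,57:]=0;m[:30]=0;m[:,:40]=0
    y,x=np.nonzero(m); print(y.min(),y.max(),len(y),"line",np.polyfit(y,x,1)); print([ (r,round(x[y==r].mean(),1),(y==r).sum()) for r in range(36,92,3) if (y==r).any()])
E
```

```text
40 85 219 line [ 0.13865678 39.56378546]
[(42, np.float64(45.5), np.int64(4)), (45, np.float64(45.5), np.int64(4)), (48, np.float64(46.5), np.int64(4)), (51, np.float64(46.5), np.int64(4)), (54, np.float64(47.0), np.int64(5)), (57, np.float64(47.5), np.int64(6)), (60, np.float64(48.0), np.int64(5)), (63, np.float64(48.0), np.int64(5)), (66, np.float64(49.0), np.int64(5)), (69, np.float64(49.0), np.int64(5)), (72, np.float64(49.0), np.int64(5)), (75, np.float64(50.0), np.int64(5)), (78, np.float64(50.5), np.int64(6)), (81, np.float64(51.0), np.int64(5)), (84, np.float64(51.0), np.int64(5))]
39 85 221 line [ 0.12951817 39.85046815]
[(39, np.float64(45.5), np.int64(2)), (42, np.float64(45.5), np.int64(4)), (45, np.float64(45.5), np.int64(4)), (48, np.float64(46.0), np.int64(5)), (51, np.float64(46.0), np.int64(3)), (54, np.float64(47.0), np.int64(5)), (57, np.float64(47.5), np.int64(6)), (60, np.float64(48.0), np.int64(5)), (63, np.float64(48.0), np.int64(5)), (66, np.float64(48.0), np.int64(5)), (69, np.float64(48.5), np.int64(6)), (72, np.float64(49.0), np.int64(5)), (75, np.float64(49.0), np.int64(5)), (78, np.float64(50.0), np.int64(5)), (81, np.float64(50.5), np.int64(6)), (84, np.float64(51.0), np.int64(5))]
```

No slip, so lower it into the rest.

>>> jog_arm(commands=[0, 0.8, 20, -0.005, 0, 0, 0, 40, 0, 0, 0, 0, 40, 0, 0, 0, 0, 40, 0, 0, 0, 0, 35, 0, 0, 0, 0, 20, 0, 0, 0, 0, 10, 0, 0, 0, 0, 8, 0, 0, 0, 0, 6, 0, 0, 0, 0, 0, 0, 0])

```text
time_s: 32.45
position: [0.4425, 0.0176, 0.0947]
eef_rot: [2.233, 2.21, 0.0]
wrist_force: [0.2, -0.1, -1.7]
width: 0.0158
gripper_force: 30.0
```

```bash
python3 -c "
from h import *
go((.4416,.0177,.0754),1.556)"
```

```text
t 32.5 pos [0.4425 0.0176 0.0947] yaw 1.560 tilt [ 0. -0. -1.] shift mm [ 0.1 -0.9 19.3] turn 0.004 F [ 0.21 -0.11 -1.72] w 0.0158
```

>>> jog_arm(commands=[0, -0.6, 5, 0, 0, 0, 0, 4, 0, 0, 0, 0, 4, 0, 0, 0, 0, 2, 0, 0, 0, 0, 0, 0, 0])

```text
time_s: 32.95
position: [0.4414, 0.0177, 0.0791]
eef_rot: [-2.232, -2.21, 0.001]
wrist_force: [-0.9, 0.3, -1.6]
width: 0.016
gripper_force: 30.0
```

>>> jog_arm(commands=[0, 0, 1.5, 0, 0, 0, 0, 1.5, 0, 0, 0, 0, 0, 0, 0])

```text
time_s: 33.25
position: [0.4418, 0.0176, 0.0765]
eef_rot: [2.232, 2.21, 0.0]
wrist_force: [0.1, -1.4, -0.3]
width: 0.016
gripper_force: 30.0
```

```bash
python3 -c "
from h import *
go((.4416,.0177,.0754),1.556)"
```

```text
t 33.2 pos [0.4418 0.0176 0.0765] yaw 1.561 tilt [ 0. -0. -1.] shift mm [ 0.1 -0.2  1.1] turn 0.005 F [ 0.13 -1.39 -0.33] w 0.0160
```

>>> jog_arm(commands=[0, 0, 1, 0, 0, 0, 0, 0.5, 0, 0, 0, 0, 0, 0, 0])

```text
time_s: 33.55
position: [0.4421, 0.0176, 0.0754]
eef_rot: [2.232, 2.21, 0.001]
wrist_force: [-0.6, -0.9, 4.8]
width: 0.0159
gripper_force: 30.0
```

>>> jog_arm(commands=[0, 0, 0, 0, 20, 0, 0, 0, 0, 26, 0, 0, 0, 0, 34, 0, 0, 0, 0, 42, 0, 0, 0, 0, 42, 0, 0, 0, 0, 42])

```text
time_s: 34.15
position: [0.4416, 0.0177, 0.0749]
eef_rot: [-2.232, -2.21, 0.0]
wrist_force: [-0.5, -0.0, 0.8]
width: 0.0418
gripper_force: 0.0
```

>>> jog_arm(commands=[0, 0, -10, 0, 42, 0, 0, -20, 0, 42, 0, 0, -30, 0, 42, 0, 0, -40, 0, 42, 0, 0, -40, 0, 42, 0, 0, -40, 0, 42, 0, 0, -40, 0, 42, 0, 0, 0, 0, 42])

```text
time_s: 34.95
position: [0.4442, 0.0175, 0.3025]
eef_rot: [2.227, 2.205, 0.011]
wrist_force: [-0.4, 1.2, 0.5]
width: 0.0417
gripper_force: 0.0
```

>>> jog_arm(commands=[0, -40, 0, 0, 42, 0, -40, 0, 0, 42, -40, 0, 0, 0, 42, -40, 0, 0, 0, 42, -40, 0, 0, 0, 42, -40, 0, 0, 0, 42, -40, 0, 0, 0, 42, -40, 0, 0, 0, 42, -40, 0, 0, 0, 42, 0, 0, 0, 0, 42])

```text
time_s: 35.95
position: [0.3578, -0.265, 0.2943]
eef_rot: [-2.236, -2.205, 0.002]
wrist_force: [0.0, -0.5, -0.3]
width: 0.0417
gripper_force: 0.0
```

```bash
python3 - <<'E'
from h import *
go(None)
a=cv2.resize(cv2.imread("pics/side1.png"),(175,125),interpolation=cv2.INTER_AREA).astype(int)
b=vision.read_camera("side")[160:285,225:400,::-1].astype(int)
for im in(a,b):
    m=(im[...,0]-im[...,2]>40); m[:,55:]=0
    y,x=np.nonzero(m); print("blue",y.min(),y.max(),len(y),x.mean(),y.mean(),np.polyfit(y,x,1))
    m=(im[...,2]>130)&(im[...,2]-im[...,0]>70)&(im[...,1]-im[...,0]>20); m[:25]=0; m[110:]=0; m[:,:65]=0
    y,x=np.nonzero(m); print("brass",x.mean()+225,y.mean()+160,len(y))
# hook / shaft change
d=np.abs(a-b).sum(2); print("shaft diff region",d[5:50,30:45].mean(), "bystanders",d[30:65,75:100].mean(),"control",d[5:40,60:75].mean())
# whole pole in the top view
t0=cv2.resize(cv2.imread("pics/top1.png"),(220,165),interpolation=cv2.INTER_AREA).astype(int)
t1=vision.read_camera("top")[150:315,170:390,::-1].astype(int)
for im in(t0,t1):
    m=(im[...,0]-im[...,2]>40); m[:128]=0; m[:,:60]=0; m[:,118:]=0; y,x=np.nonzero(m); print("top blue",x.min(),x.max(),x.mean(),y.mean(),len(y),np.polyfit(x,y,1))
print("top hook diff",np.abs(t0-t1).sum(2)[125:150,15:65].mean())
E
```

```text
t 36.0 pos [ 0.3578 -0.265   0.2943] yaw 1.557 tilt [-0.002 -0.    -1.   ] shift mm None turn None F [ 0.02 -0.51 -0.32] w 0.0417
blue 20 91 234 43.542735042735046 70.38888888888889 [ 0.13232124 34.2287903 ]
brass 364.7241379310345 204.32758620689657 58
blue 8 91 216 44.157407407407405 69.62037037037037 [2.39966693e-02 4.24867504e+01]
brass 332.5 226.91666666666669 60
shaft diff region 218.19703703703703 bystanders 12.098285714285714 control 13.687619047619048
top blue 70 109 88.67878787878787 137.0121212121212 165 [1.23819332e-01 1.26031973e+02]
top blue 70 109 88.93865030674847 136.98773006134968 163 [1.21466528e-01 1.26184661e+02]
top hook diff 5.5856
```

```bash
python3 -c "
from rig import ctrl
print(ctrl.job_done())"
```

```text
the job is handed in; nothing more can be done
None
```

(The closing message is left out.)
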